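# Gauge the pipe caps and bin them

### The arm

A 7-joint arm with a two-finger parallel gripper is mounted at the origin on the work surface. World frame = base frame: x ahead of the robot, y to its left, z up, the work surface at z = 0. Lengths are in m, angles in rad, forces in N, time in s.
With the tool pointing down it reaches from about 0.425 to 0.925 m from the base axis. Payload 6.8 kg.
Tool frame: the origin (TCP) lies on the front face of the gripper's body, between the roots of the fingers; the fingertips stand 73 mm ahead of it and the grasp point (between the pads) lies 54 mm ahead of it (env.nose_length is the distance from the TCP to the fingertips, in m); z points along the fingers, y is the line along which they close (so a half turn about z gives the same grasp; the last joint's range is limited). The gripper opens to 85 mm and grips with 20 to 120 N. Pads are 22 mm wide; open, the fingers measure 114 mm over their backs; the gripper's body (76 mm by 85 mm) begins 54 mm behind the grasp point. The pads swing forward as they close: fully open they stand 13 mm farther back than shut.
Start: joints at [1.087, 0.477, 0.022, 1.555, -0.011, 1.109, -0.083], TCP at [0.248, -0.628, 0.304] pointing down, gripper open.
Joint ranges: [-2.96, 2.96], [-0.34, 2.1], [-1.41, 1.46], [0.24, 2.44], [-1.37, 4.51], [0.17, 1.92], [-2.96, 2.96]. Speed limits (rad/s): [2.39, 2.39, 3.14, 3.14, 3.14, 3.14, 3.14].

### API

Orientations are given as a unit quaternion [w, x, y, z].
In Python, from cell import env, kin, camera, calibration, job gives the robot as it stands. The module is installed in compiled form; this text tells all that it offers. Calls block until the motion is done:
- env.reach(position, orientation): joint-space move of the TCP to a pose.
- env.movel(position, velocity=0.15, rot=None, stop_force=None): straight line of the TCP; rot=None keeps the orientation; velocity is the mean speed in m/s. With stop_force (N) it stops when the force on the tool has changed by that much, and returns True; else False.
- env.goto_joints(angles): joint-space move.
- env.grip(opening, f_grip=None): finger opening in m; f_grip is the grip in N (None keeps the last); returns when the fingers have stopped.
- env.dwell(seconds).
- kin.inverse_kinematics(position, orientation): joint angles nearest the present ones, or None.
- env.get_state(): the state.
- camera(name): name is "scene" or "top"; returns (picture, depth): 420x560x3 uint8, blue, green, red; 420x560 float32, m along the optical axis (not along the pixel's ray), 0 where there is no reading.
- calibration(name): a dict with "fx", "fy", "cx", "cy" (pixels), "rvec" (rotation vector, rad) and "tvec" (3), from world to camera coordinates, as OpenCV has them. Camera axes: x right, y down, z forward; pixel columns grow to the right and rows downward; lengths in m; the calibration is good to about 2 mm. A picture is of the moment at which its call begins. calibration takes no time and is no camera call.
A pose or a line that the arm cannot do raises env.PlanningError and nothing moves.
- job.job_done(): hands the job in; it is judged then, once.
The state is a dict: "time": time; "qpos": joint angles; "joint_velocities": joint speeds; "joint_torque": joint torques, N m; "tcp_pos": TCP position; "orientation": TCP orientation; "force": force on the tool from outside, world axes, zero at the start; "torque": the same for the moment, N m; "opening": finger opening in m; "gripper_force": force on a finger pad.
Only numpy, scipy, OpenCV 4.12 (cv2) and the standard library are available. Lean on these libraries where they do the work, as an engineer would, in place of code of your own. Each camera call takes 0.05 s, during which the arm holds its last target. There are 200 camera calls.

### The job

First tilt the steel bin fully open, then try every brass cap on the stepped gauge pin, open end down and as far as it will go, taking them one after another along the row from the board's red-striped end. A cap that goes fully home on the gauge belongs in the bin compartment in front of the brass tee, one that stops at the step in the compartment in front of the black coupling. With all the caps in the bin, tip it fully shut, and leave the other things on the bench and the casing where they are.

Things in the scene. Friction and masses are not known exactly. Their poses are not given: they have to be found in the camera images.
- casing: fixed green sheet-steel casing of the tilting bin, 280 mm wide (its y), 165 mm deep (its x, away from the robot), 130 mm high; origin at bench level under the middle of its front edge. Its flat roof reaches from 45 mm behind the front edge to the back and covers most of the mouth of the bin while the bin is shut
- bin (a joint): tilt of the bare steel bin in the casing: 0 shut (upright), 0.75 rad fully open (its top leans towards the robot, mouth uncovered). A stiff hinge: it stays where it is left and takes about 5 to 8 N at the bar to move. It starts shut or up to 0.25 open
- bin_hinge (a point): centre of the bin's hinge line, which runs along the casing's y at the bin's front bottom edge, 12 mm above the bench
- bin_handle (a point): centre of the round brass bar that runs along y above the bin's front wall, 10 mm thick, 110 mm long, 120 mm from the hinge; free space of 20 mm between the bar and the wall's upper edge. It can be pinched from above, across the bar, and turns between the finger pads as the bin tilts
- bin_left (a point): centre of the inner floor of the bin's left (+y) compartment; axes turn with the bin (when shut z up, x away from the robot). Each compartment is 122 mm wide inside (y), 112 mm deep (x), front wall 95 mm high, back wall 30 mm; a thin wall divides the two
- bin_right (a point): the same for the right (-y) compartment. With the bin fully open, floor and front wall of either make a V along the hinge line, and a cap let go 15 mm in front of the hinge line, low over the V, slides into it
- tee: brass pipe tee, 64 mm wide, 50 mm high, loose on the rear of the casing's roof, behind either the left or the right compartment: it marks the compartment for caps that fit. Origin at the middle of its underside
- coupling: black iron pipe coupling, an upright drum 45 mm across, 44 mm high, on the roof behind the other compartment: it marks the compartment for caps that are too tight. Origin at the middle of its underside
- gauge: loose heavy (about 0.8 kg) steel plug gauge: round base 70 mm across, 10 mm thick, with an upright stepped pin in the middle. Origin at the centre of its underside, z up. A cap that fits goes over the pin until its rim stands on the base (10 mm over the bench); a tight one stops on the step with its rim about 27 mm over the bench
- gauge_tip (a point): top of the gauge pin, 39 mm above the bench. From the base up to 26 mm above the bench the pin is 20 mm thick, then a 3 mm cone (the step) narrows it to 15 mm; the tip is chamfered to 8 mm
- board: fixed wooden board 140 x 360 mm, 6 mm thick, long side along y, with a red stripe at its left (+y) end; origin at the centre of its underside. The caps stand on it in one row along y, 60 mm apart from place to place, place 1 nearest the stripe (at y = +120 mm) to place 5 (at y = -120 mm)
- cap_1a: brass pipe cap on place 1 of the board if present (cap_1a or cap_1b, never both): round, 34 mm across, 44 mm high, 0.15 kg, closed flat top, open end down with a hidden bore 32 mm deep. The bore is 22 mm or 18 mm wide, which only the pin can tell, not the looks. Origin at the centre of its open rim (its underside), z towards its closed top
- cap_1b: brass pipe cap on place 1 of the board if present (cap_1a or cap_1b, never both): round, 34 mm across, 44 mm high, 0.15 kg, closed flat top, open end down with a hidden bore 32 mm deep. The bore is 22 mm or 18 mm wide, which only the pin can tell, not the looks. Origin at the centre of its open rim (its underside), z towards its closed top
- cap_2a: brass pipe cap on place 2 of the board if present (cap_2a or cap_2b, never both): round, 34 mm across, 44 mm high, 0.15 kg, closed flat top, open end down with a hidden bore 32 mm deep. The bore is 22 mm or 18 mm wide, which only the pin can tell, not the looks. Origin at the centre of its open rim (its underside), z towards its closed top
- cap_2b: brass pipe cap on place 2 of the board if present (cap_2a or cap_2b, never both): round, 34 mm across, 44 mm high, 0.15 kg, closed flat top, open end down with a hidden bore 32 mm deep. The bore is 22 mm or 18 mm wide, which only the pin can tell, not the looks. Origin at the centre of its open rim (its underside), z towards its closed top
- cap_3a: brass pipe cap on place 3 of the board if present (cap_3a or cap_3b, never both): round, 34 mm across, 44 mm high, 0.15 kg, closed flat top, open end down with a hidden bore 32 mm deep. The bore is 22 mm or 18 mm wide, which only the pin can tell, not the looks. Origin at the centre of its open rim (its underside), z towards its closed top
- cap_3b: brass pipe cap on place 3 of the board if present (cap_3a or cap_3b, never both): round, 34 mm across, 44 mm high, 0.15 kg, closed flat top, open end down with a hidden bore 32 mm deep. The bore is 22 mm or 18 mm wide, which only the pin can tell, not the looks. Origin at the centre of its open rim (its underside), z towards its closed top
- cap_4a: brass pipe cap on place 4 of the board if present (cap_4a or cap_4b, never both, place may be empty): round, 34 mm across, 44 mm high, 0.15 kg, closed flat top, open end down with a hidden bore 32 mm deep. The bore is 22 mm or 18 mm wide, which only the pin can tell, not the looks. Origin at the centre of its open rim (its underside), z towards its closed top
- cap_4b: brass pipe cap on place 4 of the board if present (cap_4a or cap_4b, never both, place may be empty): round, 34 mm across, 44 mm high, 0.15 kg, closed flat top, open end down with a hidden bore 32 mm deep. The bore is 22 mm or 18 mm wide, which only the pin can tell, not the looks. Origin at the centre of its open rim (its underside), z towards its closed top
- cap_5a: brass pipe cap on place 5 of the board if present (cap_5a or cap_5b, never both, place may be empty): round, 34 mm across, 44 mm high, 0.15 kg, closed flat top, open end down with a hidden bore 32 mm deep. The bore is 22 mm or 18 mm wide, which only the pin can tell, not the looks. Origin at the centre of its open rim (its underside), z towards its closed top
- cap_5b: brass pipe cap on place 5 of the board if present (cap_5a or cap_5b, never both, place may be empty): round, 34 mm across, 44 mm high, 0.15 kg, closed flat top, open end down with a hidden bore 32 mm deep. The bore is 22 mm or 18 mm wide, which only the pin can tell, not the looks. Origin at the centre of its open rim (its underside), z towards its closed top
- stopper: chrome drain stopper, 42 mm across, 38 mm high, bystander; origin at its underside
- ferrule_cup: tin cup full of copper ferrules, 70 mm across, 72 mm high, bystander; origin at its underside
- wrench: steel wrench 220 mm long lying on the bench, bystander
Mind the look-alikes: they are no part of the job. What is shaped like the cap_5a but pink or turquoise is not meant.

How it is judged:
On the way, in this order (a step that is already met when the one before it is completed fails the run):
1. the bin has been tilted open (joint bin above 0.6) (value of joint bin above 0.6 rad), for 0.2 s.
2. the cap from place 1 has been tried on the gauge pin: pushed down over it, upright, as far as it will go (on the base, or on the step if tight) (((horizontal distance between cap_1a and gauge below 0.005 m and z of cap_1a in the frame of gauge between 0.005 and 0.0325 m and angle between cap_1a's own z axis and vertical below 0.25 rad) or (horizontal distance between cap_1b and gauge below 0.005 m and z of cap_1b in the frame of gauge between 0.005 and 0.015 m and angle between cap_1b's own z axis and vertical below 0.25 rad))), for 0.2 s.
3. the cap from place 2 has been tried on the gauge pin: pushed down over it, upright, as far as it will go (on the base, or on the step if tight) (((horizontal distance between cap_2a and gauge below 0.005 m and z of cap_2a in the frame of gauge between 0.005 and 0.015 m and angle between cap_2a's own z axis and vertical below 0.25 rad) or (horizontal distance between cap_2b and gauge below 0.005 m and z of cap_2b in the frame of gauge between 0.005 and 0.0325 m and angle between cap_2b's own z axis and vertical below 0.25 rad))), for 0.2 s.
4. the cap from place 3 has been tried on the gauge pin: pushed down over it, upright, as far as it will go (on the base, or on the step if tight) (((horizontal distance between cap_3a and gauge below 0.005 m and z of cap_3a in the frame of gauge between 0.005 and 0.0325 m and angle between cap_3a's own z axis and vertical below 0.25 rad) or (horizontal distance between cap_3b and gauge below 0.005 m and z of cap_3b in the frame of gauge between 0.005 and 0.015 m and angle between cap_3b's own z axis and vertical below 0.25 rad))), for 0.2 s.
5. the cap from place 4 has been tried on the gauge pin: pushed down over it, upright, as far as it will go (on the base, or on the step if tight) (((horizontal distance between cap_4a and gauge below 0.005 m and z of cap_4a in the frame of gauge between 0.005 and 0.015 m and angle between cap_4a's own z axis and vertical below 0.25 rad) or (horizontal distance between cap_4b and gauge below 0.005 m and z of cap_4b in the frame of gauge between 0.005 and 0.0325 m and angle between cap_4b's own z axis and vertical below 0.25 rad))), for 0.2 s.
6. the cap from place 5 has been tried on the gauge pin: pushed down over it, upright, as far as it will go (on the base, or on the step if tight) (((horizontal distance between cap_5a and gauge below 0.005 m and z of cap_5a in the frame of gauge between 0.005 and 0.015 m and angle between cap_5a's own z axis and vertical below 0.25 rad) or (horizontal distance between cap_5b and gauge below 0.005 m and z of cap_5b in the frame of gauge between 0.005 and 0.0325 m and angle between cap_5b's own z axis and vertical below 0.25 rad))), for 0.2 s.
At the end, for the whole second after the job is handed in: every cap present rests inside the bin, those that went home on the gauge in the compartment in front of the brass tee and the tight ones in the compartment in front of the black coupling; the bin is shut to within 0.06 rad, the gauge stands upright, and all is at rest (((y of tee in the frame of casing above 0 m and x of cap_1a in the frame of bin_right between -0.065 and 0.065 m and y of cap_1a in the frame of bin_right between -0.064 and 0.064 m and z of cap_1a in the frame of bin_right between -0.01 and 0.1 m) or (y of tee in the frame of casing below 0 m and x of cap_1a in the frame of bin_left between -0.065 and 0.065 m and y of cap_1a in the frame of bin_left between -0.064 and 0.064 m and z of cap_1a in the frame of bin_left between -0.01 and 0.1 m)) and ((y of tee in the frame of casing above 0 m and x of cap_1b in the frame of bin_left between -0.065 and 0.065 m and y of cap_1b in the frame of bin_left between -0.064 and 0.064 m and z of cap_1b in the frame of bin_left between -0.01 and 0.1 m) or (y of tee in the frame of casing below 0 m and x of cap_1b in the frame of bin_right between -0.065 and 0.065 m and y of cap_1b in the frame of bin_right between -0.064 and 0.064 m and z of cap_1b in the frame of bin_right between -0.01 and 0.1 m)) and ((y of tee in the frame of casing above 0 m and x of cap_2a in the frame of bin_left between -0.065 and 0.065 m and y of cap_2a in the frame of bin_left between -0.064 and 0.064 m and z of cap_2a in the frame of bin_left between -0.01 and 0.1 m) or (y of tee in the frame of casing below 0 m and x of cap_2a in the frame of bin_right between -0.065 and 0.065 m and y of cap_2a in the frame of bin_right between -0.064 and 0.064 m and z of cap_2a in the frame of bin_right between -0.01 and 0.1 m)) and ((y of tee in the frame of casing above 0 m and x of cap_2b in the frame of bin_right between -0.065 and 0.065 m and y of cap_2b in the frame of bin_right between -0.064 and 0.064 m and z of cap_2b in the frame of bin_right between -0.01 and 0.1 m) or (y of tee in the frame of casing below 0 m and x of cap_2b in the frame of bin_left between -0.065 and 0.065 m and y of cap_2b in the frame of bin_left between -0.064 and 0.064 m and z of cap_2b in the frame of bin_left between -0.01 and 0.1 m)) and ((y of tee in the frame of casing above 0 m and x of cap_3a in the frame of bin_right between -0.065 and 0.065 m and y of cap_3a in the frame of bin_right between -0.064 and 0.064 m and z of cap_3a in the frame of bin_right between -0.01 and 0.1 m) or (y of tee in the frame of casing below 0 m and x of cap_3a in the frame of bin_left between -0.065 and 0.065 m and y of cap_3a in the frame of bin_left between -0.064 and 0.064 m and z of cap_3a in the frame of bin_left between -0.01 and 0.1 m)) and ((y of tee in the frame of casing above 0 m and x of cap_3b in the frame of bin_left between -0.065 and 0.065 m and y of cap_3b in the frame of bin_left between -0.064 and 0.064 m and z of cap_3b in the frame of bin_left between -0.01 and 0.1 m) or (y of tee in the frame of casing below 0 m and x of cap_3b in the frame of bin_right between -0.065 and 0.065 m and y of cap_3b in the frame of bin_right between -0.064 and 0.064 m and z of cap_3b in the frame of bin_right between -0.01 and 0.1 m)) and ((y of tee in the frame of casing above 0 m and x of cap_4a in the frame of bin_left between -0.065 and 0.065 m and y of cap_4a in the frame of bin_left between -0.064 and 0.064 m and z of cap_4a in the frame of bin_left between -0.01 and 0.1 m) or (y of tee in the frame of casing below 0 m and x of cap_4a in the frame of bin_right between -0.065 and 0.065 m and y of cap_4a in the frame of bin_right between -0.064 and 0.064 m and z of cap_4a in the frame of bin_right between -0.01 and 0.1 m)) and ((y of tee in the frame of casing above 0 m and x of cap_4b in the frame of bin_right between -0.065 and 0.065 m and y of cap_4b in the frame of bin_right between -0.064 and 0.064 m and z of cap_4b in the frame of bin_right between -0.01 and 0.1 m) or (y of tee in the frame of casing below 0 m and x of cap_4b in the frame of bin_left between -0.065 and 0.065 m and y of cap_4b in the frame of bin_left between -0.064 and 0.064 m and z of cap_4b in the frame of bin_left between -0.01 and 0.1 m)) and ((y of tee in the frame of casing above 0 m and x of cap_5a in the frame of bin_left between -0.065 and 0.065 m and y of cap_5a in the frame of bin_left between -0.064 and 0.064 m and z of cap_5a in the frame of bin_left between -0.01 and 0.1 m) or (y of tee in the frame of casing below 0 m and x of cap_5a in the frame of bin_right between -0.065 and 0.065 m and y of cap_5a in the frame of bin_right between -0.064 and 0.064 m and z of cap_5a in the frame of bin_right between -0.01 and 0.1 m)) and ((y of tee in the frame of casing above 0 m and x of cap_5b in the frame of bin_right between -0.065 and 0.065 m and y of cap_5b in the frame of bin_right between -0.064 and 0.064 m and z of cap_5b in the frame of bin_right between -0.01 and 0.1 m) or (y of tee in the frame of casing below 0 m and x of cap_5b in the frame of bin_left between -0.065 and 0.065 m and y of cap_5b in the frame of bin_left between -0.064 and 0.064 m and z of cap_5b in the frame of bin_left between -0.01 and 0.1 m)) and linear speed of each of cap_1a, cap_1b, cap_2a, cap_2b, cap_3a, cap_3b, cap_4a, cap_4b, cap_5a, cap_5b below 0.03 m/s and value of joint bin below 0.06 rad and angle between gauge's own z axis and vertical below 0.1 rad); the robot touches nothing.
It fails at once if the tee, the coupling, the drain stopper, the cup of ferrules or the wrench is knocked out of its place (moved by more than 40 mm) (distance of any of tee, coupling, stopper, ferrule_cup, wrench from where it was at the start of the episode above 0.04 m).
It fails at once if the gauge is tipped over (angle between gauge's own z axis and vertical above 0.6 rad).
Of cap_1a, cap_1b only 1 to 1 are there at a start; the rules pass over those that are not, and their reading is None.
Of cap_2a, cap_2b only 1 to 1 are there at a start; the rules pass over those that are not, and their reading is None.
Of cap_3a, cap_3b only 1 to 1 are there at a start; the rules pass over those that are not, and their reading is None.
Of cap_4a, cap_4b only 1 to 1 are there at a start; the rules pass over those that are not, and their reading is None.
Of cap_5a, cap_5b only 1 to 1 are there at a start; the rules pass over those that are not, and their reading is None.
Of cap_4a, cap_4b, cap_5a, cap_5b only 2 to 4 are there at a start; the rules pass over those that are not, and their reading is None.
At some moment in a run one of gauge, cap_1a, cap_1b, cap_2a, cap_2b, cap_3a, cap_3b, cap_4a, cap_4b may be knocked a few centimetres aside while the robot is not near it.
It also fails if it takes over 210 s, if anything falls off the work surface, if the arm or the gripper's body presses on something with over 40 N, if the wrist force passes 120 N, or if a joint passes its speed limit or range.

## Working session

There is one attempt and no reset: what is moved stays moved. The work goes in short steps, each a Python script; the robot and the scene stay as the last script left them, time stands still between calls to the robot, and variables do not carry over. Pictures are saved under pics/ and viewed, at most 14 in all, crops included, and the job is handed in when it is done.

```bash
mkdir -p pics; ls; python3 - <<'E'
from cell import env,kin,camera,calibration,job
import cv2,numpy as np
for n in("top","scene"):
    p,d=camera(n);cv2.imwrite(f"pics/{n}0.png",p);np.savez(f"{n}0.npz",p=p,d=d)
    c=calibration(n);R=cv2.Rodrigues(np.array(c["rvec"]))[0];print(n,c["fx"],-R.T@np.array(c["tvec"]).ravel(),R[2])
s=env.get_state();print(s["time"],s["orientation"],s["opening"],env.nose_length)
E
```

```text
pics
top 512.6493305927199 [0.36666103 0.00773911 1.73175836] [ 0.07967112 -0.00808224 -0.99678844]
scene 473.0386662142824 [1.0555444  0.77178121 0.94190972] [-0.42266799 -0.62885705 -0.65260293]
0.1 [-7.72476620e-04  9.82395642e-01  1.86810504e-01 -2.04260818e-04] 0.08537694857185779 0.0726
```

View pics/top0.png

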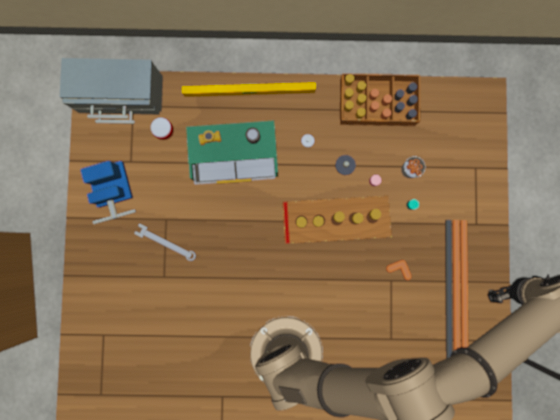

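View pics/scene0.png

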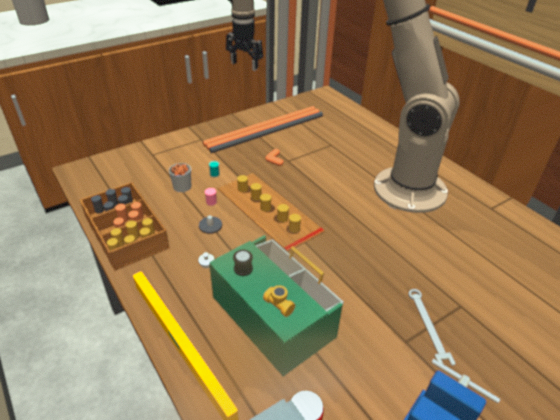

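The top picture shows the casing at about (232,150), with the tee at (208,136) on the left and the coupling at (252,134) on the right. Five caps stand at (301,222) to (376,214), the gauge is at (346,165), the stopper at (308,141), the cup at (414,167), and the pink and turquoise look-alikes at (376,180) and (413,204). The bin is nearly shut.

```bash
cat > h.py <<'E'
from cell import env,kin,camera,calibration,job
import cv2,numpy as np
def cloud(n,d):
    c=calibration(n);R=cv2.Rodrigues(np.array(c["rvec"]))[0];t=np.array(c["tvec"]).ravel()
    v,u=np.mgrid[:d.shape[0],:d.shape[1]]
    P=np.stack([(u-c["cx"])/c["fx"]*d,(v-c["cy"])/c["fy"]*d,d],-1)
    W=(P-t)@R; W[d==0]=np.nan
    return W
def comps(W,m,amin=15):
    n,l,st,ce=cv2.connectedComponentsWithStats(m.astype(np.uint8),connectivity=4)
    return [(st[i,4],np.nanmedian(W[l==i],0),W[l==i]) for i in range(1,n) if st[i,4]>=amin]
def circ(P):  # centre of a blob's outline
    return np.array(cv2.minEnclosingCircle(P[:,:2].astype(np.float32).reshape(-1,1,2))[0]),cv2.minEnclosingCircle(P[:,:2].astype(np.float32).reshape(-1,1,2))[1]
E
python3 - <<'E'
from h import *
np.set_printoptions(precision=4,suppress=True)
f=np.load("top0.npz");p,d=f["p"],f["d"];W=cloud("top",d);x,y,z=np.moveaxis(W,-1,0)
print("bench",np.nanmedian(z[300:330,100:200]),np.nanstd(z[300:330,100:200]))
print("caps+");
for a,m,P in comps(W,(z>0.035)&(z<0.06)&(np.mgrid[:420,:560][0]>120)&(np.mgrid[:420,:560][0]<240)&(np.mgrid[:420,:560][1]>282)&(np.mgrid[:420,:560][1]<440),5): print(a,m,P[:,:2].mean(0),circ(P),P[:,2].min(),P[:,2].max())
print("gauge");v,u=np.mgrid[:420,:560]
g=(abs(v-165)<14)&(abs(u-346)<14)
for lo,hi in((.006,.015),(.006,.05),(.02,.05)):
    for a,m,P in comps(W,g&(z>lo)&(z<hi),3): print(lo,a,m,P[:,:2].mean(0),circ(P))
b,gg,r=[p[...,i].astype(int) for i in range(3)]
green=(gg>r+25)&(gg>b)&(u>180)&(u<285)&(v>115)&(v<190)&(z>.115)
P=W[green];print("roof",P[:,2].mean(),cv2.minAreaRect(P[:,:2].astype(np.float32)),cv2.boxPoints(cv2.minAreaRect(P[:,:2].astype(np.float32))))
yel=(r>b+60)&(gg>b+40)&(u>190)&(u<285)&(v>170)&(v<195)
for a,m,P in comps(W,yel&(z>.05),3): print("bar",a,m,P.min(0),P.max(0))
for n in("top",):
    cv2.imwrite("pics/c0.png",cv2.resize(p[110:250,170:440],None,fx=2.9,fy=2.9,interpolation=cv2.INTER_CUBIC))
f=np.load("scene0.npz");W2=cloud("scene",f["d"]);p=f["p"]
z=W2[...,2];v,u=np.mgrid[:420,:560];b,gg,r=[p[...,i].astype(int) for i in range(3)]
yel=(r>b+60)&(gg>b+40)&(u>285)&(u<330)&(v>240)&(v<285)
for a,m,P in comps(W2,yel&(z>.09),3):
    o=P[:,1].argsort();print("bar2",a,m,P[o[:5]].mean(0),P[o[-5:]].mean(0))
for a,m,P in comps(W2,(z>0.03)&(z<0.07)&(v<240)&(v>150)&(u>190)&(u<320),5): print("s",a,m,P[:,:2].mean(0),circ(P))
E
```

```text
bench -0.00011626622103390365 0.004107461884690008
caps+
134 [ 0.7709 -0.2964  0.0466] [ 0.7709 -0.2967] (array([ 0.7713, -0.2986]), 0.12829355895519257) 0.035050851440675275 0.05923116756576947
12 [ 0.6511 -0.4069  0.0492] [ 0.6507 -0.407 ] (array([ 0.6484, -0.4066]), 0.013919547200202942) 0.037481820480625594 0.058254882071137104
26 [ 0.625  -0.4402  0.0509] [ 0.626 -0.439] (array([ 0.6265, -0.4351]), 0.020158391445875168) 0.03641763933428772 0.05957664163173303
14 [ 0.6314 -0.1895  0.0404] [ 0.6315 -0.1904] (array([ 0.6296, -0.1892]), 0.006989496294409037) 0.03521319448968686 0.04342038176795947
12 [ 0.6137 -0.3787  0.0477] [ 0.6129 -0.3796] (array([ 0.6132, -0.3805]), 0.014216747134923935) 0.037103158552076 0.058324250953734426
81 [ 0.5786 -0.2879  0.0439] [ 0.5777 -0.2878] (array([ 0.5778, -0.2882]), 0.017033275216817856) 0.035682077250309495 0.05204963416454335
5 [ 0.5876 -0.408   0.0465] [ 0.5876 -0.4083] (array([ 0.5879, -0.4087]), 0.005961255636066198) 0.03967881465954903 0.05310405618754076
83 [ 0.4981 -0.4146  0.0432] [ 0.499  -0.4138] (array([ 0.4983, -0.4139]), 0.0175201
[... 1502 characters left out ...]
32)
s 112 [ 0.467  -0.2819  0.0495] [ 0.466  -0.2838] (array([ 0.4621, -0.287 ]), 0.02089877240359783)
s 109 [ 0.4528 -0.2242  0.0493] [ 0.4518 -0.2259] (array([ 0.4503, -0.2314]), 0.019389137625694275)
s 106 [ 0.5789 -0.2832  0.0439] [ 0.5785 -0.2855] (array([ 0.575 , -0.2898]), 0.019834956154227257)
s 117 [ 0.4562 -0.1623  0.0496] [ 0.4555 -0.1636] (array([ 0.4536, -0.1678]), 0.018798911944031715)
s 131 [ 0.4395 -0.0938  0.0501] [ 0.4388 -0.0952] (array([ 0.4368, -0.0992]), 0.018726179376244545)
s 135 [ 0.4361 -0.0387  0.05  ] [ 0.4352 -0.0397] (array([ 0.4325, -0.0446]), 0.018225573003292084)
s 28 [ 0.6313 -0.1889  0.0377] [ 0.6318 -0.1889] (array([ 0.6313, -0.1917]), 0.00971929170191288)
```

View pics/c0.png

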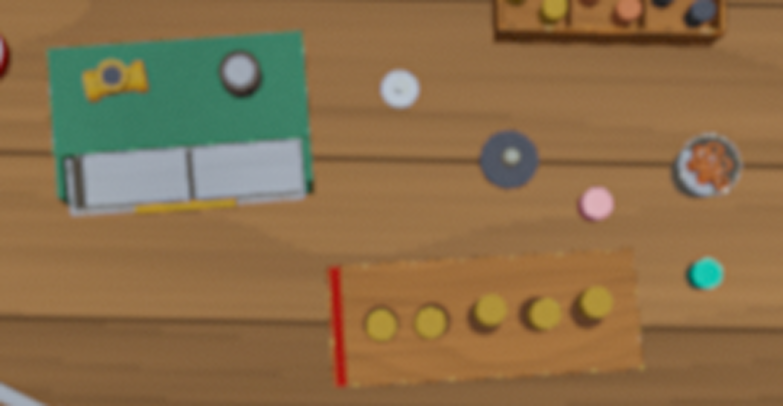

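The crop shows the bin slightly open, with its bar at about (186,206) in the crop. Depth puts the tilt at about 0.18 rad and the hinge at about (0.578, 0.177). The gauge is at about (0.631,-0.190). Opening the bin now.

```bash
cat >> h.py <<'E'
from scipy.spatial.transform import Rotation as Ro
YAW=0.087; EX=np.array([np.cos(YAW),np.sin(YAW),0]); EY=np.array([-np.sin(YAW),np.cos(YAW),0])
H=np.array([0.578,0.177,0.012])
def quat(a,pos):   # tool down, fingers closing along heading a (or a+pi, the one nearer in joint 7)
    best=None
    q0=env.get_state()["qpos"]
    for b in(a,a+np.pi):
        y=np.array([np.cos(b),np.sin(b),0]);zz=np.array([0,0,-1.]);M=np.stack([np.cross(y,zz),y,zz],1)
        q=np.roll(Ro.from_matrix(M).as_quat(),1);k=kin.inverse_kinematics(np.array(pos),q)
        if k is not None and abs(k[6])<2.8:
            c=abs(k[6]-q0[6])
            if best is None or c<best[0]: best=(c,q)
    return best[1]
def st(): 
    s=env.get_state();return round(s["time"],1),np.round(s["tcp_pos"],4),np.round(s["force"],1),round(s["opening"],4)
def bar(t): return H+0.12*(-np.sin(t)*EX+np.cos(t)*np.array([0,0,1]))
UP=np.array([0,0,.054+.007])
E
cat > open.py <<'E'
from h import *
t0=0.19; p=bar(t0)+UP; hi=p+[0,0,.12]
q=quat(YAW,hi); env.reach(hi,q); env.grip(.035,40); env.movel(p+[0,0,.015]); print(env.movel(p,.05,stop_force=8),st())
env.grip(0.0,40); print(st())
for t in np.linspace(t0,0.75,7)[1:]:
    r=env.movel(bar(t)+UP,.08,stop_force=30); print(t,r,st())
env.movel(bar(.775)+UP,.05,stop_force=20);print(st())
env.grip(.035); a=env.get_state()["tcp_pos"]; env.movel(a+[0,0,.14],.2); print(st())
for n in("top","scene"):
    P,d=camera(n);cv2.imwrite(f"pics/{n}1.png",P);np.savez(f"{n}1.npz",p=P,d=d)
cv2.imwrite("pics/j1.png",np.vstack([cv2.resize(cv2.imread("pics/top1.png")[100:250,160:440],(560,300)),cv2.resize(cv2.imread("pics/scene1.png")[150:360,150:430],(400,300)).repeat(1,0) if 0 else cv2.copyMakeBorder(cv2.resize(cv2.imread("pics/scene1.png")[150:360,150:430],(400,300)),0,0,0,160,0)]))
E
python3 open.py
```

```text
False (5.0, array([0.5553, 0.175 , 0.1906]), array([ 0.1, -0.1, -0. ]), 0.0352)
(5.3, array([0.5555, 0.1752, 0.1912]), array([-0.2,  0.3,  2.9]), 0.0085)
0.2833333333333333 False (5.6, array([0.5459, 0.1743, 0.1892]), array([ 3.4, -0. ,  5.9]), 0.0083)
0.3766666666666667 False (5.9, array([0.535 , 0.1733, 0.1853]), array([ 2.9, -0.7,  7.5]), 0.0079)
0.47000000000000003 False (6.2, array([0.524 , 0.1723, 0.1804]), array([ 0.7, -1. ,  7.6]), 0.008)
0.5633333333333334 False (6.5, array([0.5141, 0.1714, 0.1748]), array([ 0.5, -2.1,  7.9]), 0.0083)
0.6566666666666667 False (6.8, array([0.5044, 0.1706, 0.1679]), array([-0.7, -0.5,  4.7]), 0.0083)
0.75 False (7.1, array([0.4957, 0.1698, 0.1605]), array([-1.1, -0.4,  3.9]), 0.0084)
(7.3, array([0.4945, 0.1697, 0.1592]), array([-1.3, -1.7, 10.3]), 0.0084)
(8.5, array([0.4923, 0.1689, 0.2969]), array([-0.2,  0.5, -0. ]), 0.0351)
```

View pics/j1.png

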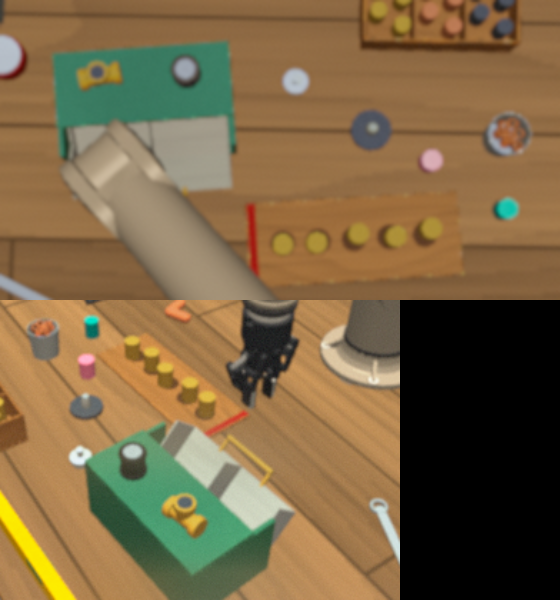

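The bin is fully open: in the scene view (lower panel) the mouth is uncovered and the bar is at (245,458). The caps, gauge and marker fittings have not moved. Next is the cap cycle.

```bash
cat >> h.py <<'E'
def yellow(p):
    b,g,r=[p[...,i].astype(int) for i in range(3)]; return (r>b+50)&(g>b+25)&(r>g)
def find_caps():
    out={}
    for n in("top","scene"):
        p,d=camera(n);W=cloud(n,d);x,y,z=np.moveaxis(W,-1,0)
        m=(z>.03)&(z<.062)&(x>.36)&(x<.56)&(y<.03)&(y>-.36)&yellow(p)
        m=cv2.morphologyEx(m.astype(np.uint8),cv2.MORPH_OPEN,np.ones((2,2)))>0
        out[n]=[]
        for a,c,P in comps(W,m,45):
            T=P[P[:,2]>.042]; e,r=circ(T) if n=="top" else (np.median(T[:,:2],0),.017)
            if n=="top": e=(e+T[:,:2].mean(0))/2
            out[n].append((round(r,4),np.r_[e,np.median(T[:,2])].round(4)))
        out[n].sort(key=lambda k:-k[1][1])
    return out
def find_gauge(near=(.631,-.190)):
    out={}
    for n in("top","scene"):
        p,d=camera(n);W=cloud(n,d);x,y,z=np.moveaxis(W,-1,0)
        m=(np.hypot(x-near[0],y-near[1])<.08)&(z>.005)&(z<.10)
        b,g,r=[p[...,i].astype(int) for i in range(3)]; m&=~((r>g+40)&(b>g-5)) 
        m&=~yellow(p)|(z>.03)
        c=comps(W,m,60)
        if c:
            c=max(c,key=lambda k:k[0]); P=c[2]; T=P[P[:,2]>.028]; B=P[P[:,2]<.016]
            out[n]=(c[0],T[:,:2].mean(0).round(4),np.percentile(P[:,2],97).round(4),circ(P[:,:2])[0].round(4),len(T))
    return out
GR=.082  # TCP above the cap's rim
def go(xy,z,a,v=.25):
    p=np.r_[xy,z]; env.reach(p,quat(a,p))
E
cat > pick.py <<'E'
import sys
from h import *
def pick(xy,a=0.,zr=.006):
    go(xy,.22,a); env.grip(.07,60)
    env.movel([*xy,zr+GR+.01],.25); print("down",env.movel([*xy,zr+GR],.06,stop_force=10))
    env.grip(0,60); print("gripped",st()); env.movel([*xy,.20],.25); print(st())
def trial(g,a=0.,off=(0,0)):
    g=np.array(g)+off
    go(g,.20,a); env.movel([*g,.055+GR],.2)
    r=env.movel([*g,.004+GR],.04,stop_force=10); s=st(); rim=s[1][2]-GR; print("contact",r,"rim",round(rim,4),s)
    return rim
def settle(g):   # let the cap settle on the pin, take it again, press
    z=env.get_state()["tcp_pos"]; env.grip(.046); env.dwell(.3); env.grip(0,60); print("regrip",st())
    s=env.get_state()["tcp_pos"]; print(env.movel(s-[0,0,.006],.03,stop_force=10),st()); env.dwell(.4)
E
python3 - <<'E'
from h import *
np.set_printoptions(precision=4,suppress=True)
from pick import *
c=find_caps();print(c);g=find_gauge();print(g)
E
```

```text
{'top': [(0.0158, array([ 0.4316, -0.0438,  0.0496])), (0.0163, array([ 0.4356, -0.099 ,  0.0498])), (0.0171, array([ 0.4525, -0.1676,  0.0499])), (0.0163, array([ 0.4483, -0.2291,  0.0497])), (0.017, array([ 0.4635, -0.2871,  0.0502]))], 'scene': [(0.017, array([ 0.4337, -0.0389,  0.051 ])), (0.017, array([ 0.4385, -0.0933,  0.0509])), (0.017, array([ 0.4543, -0.1617,  0.0512])), (0.017, array([ 0.4503, -0.2243,  0.0509])), (0.017, array([ 0.4641, -0.2817,  0.0507]))]}
{'top': (np.int32(287), array([ 0.6301, -0.1906]), np.float64(0.0369), array([ 0.6311, -0.1902]), 19), 'scene': (np.int32(317), array([ 0.6323, -0.1883]), np.float64(0.0397), array([ 0.6296, -0.1918]), 34)}
```

```bash
python3 - <<'E'
from h import *
from pick import *
pick((.4325,-.0425))
g=(.631,-.190)
r=trial(g); 
settle(g)
p,d=camera("scene");cv2.imwrite("pics/t1.png",cv2.resize(p[120:280,120:330],(787,600)))
E
```

```text
down False
gripped (11.6, array([ 0.4326, -0.0425,  0.0884]), array([-0.7,  0.8,  5.8]), 0.0322)
(12.2, array([ 0.4319, -0.043 ,  0.1992]), array([ 0.3, -0.5, -1.6]), 0.0322)
contact True rim 0.0105 (14.6, array([ 0.6308, -0.19  ,  0.0925]), array([-1.5, -0.3,  6.4]), 0.0323)
regrip (15.5, array([ 0.6301, -0.19  ,  0.0916]), array([ 0.9, -0.1,  0.4]), 0.0322)
True (15.7, array([ 0.6304, -0.1899,  0.0914]), array([-2.3, -0.4,  8.6]), 0.0323)
```

View pics/t1.png

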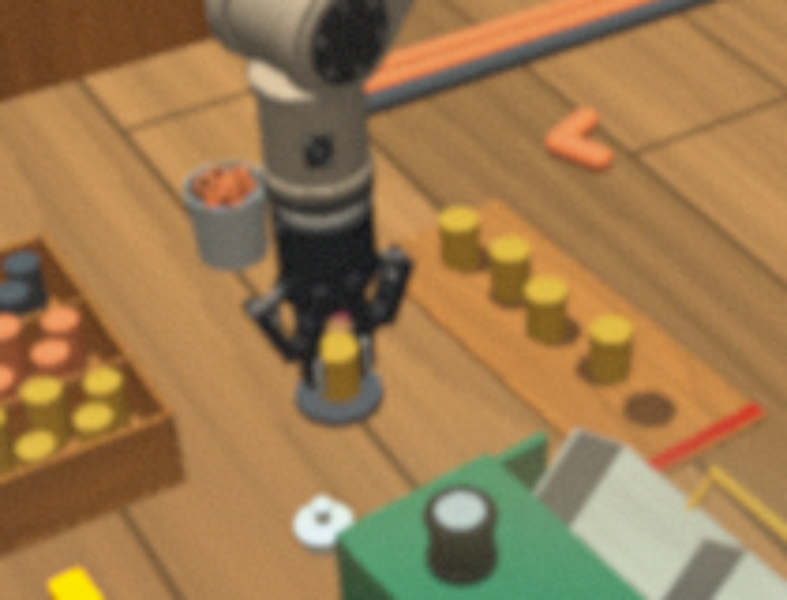

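At (340,395) the cap stands with its rim on the gauge base. The contact height (rim at 10.5 mm) confirms it fits, so it goes left. Placing it.

```bash
cat >> pick.py <<'E'
def drop(side,off,rim=.062):
    s=env.get_state()["tcp_pos"]; env.movel([s[0],s[1],.20],.2)
    xy=(H-.015*EX+EY*(side*.0625+off))[:2]
    go(xy,.26,YAW+np.pi/2); r=env.movel([*xy,rim+GR],.12,stop_force=8); print("drop",r,st())
    env.grip(.046); env.dwell(.2); env.movel([*xy,.25],.25); print(st())
E
python3 - <<'E'
from h import *
from pick import *
np.set_printoptions(precision=4,suppress=True)
drop(1,-.022)
print(find_caps());print(find_gauge())
p,d=camera("scene");p2,_=camera("top");cv2.imwrite("pics/d1.png",np.hstack([cv2.resize(p[200:380,180:360],(400,400)),cv2.resize(p2[100:250,170:320],(400,400))]))
E
```

```text
drop True (19.3, array([0.5592, 0.2158, 0.1487]), array([1.3, 2.1, 4. ]), 0.032)
(20.3, array([0.5592, 0.2154, 0.2498]), array([ 1.1,  0.1, -0.8]), 0.0459)
{'top': [(0.0164, array([ 0.452 , -0.1675,  0.0503])), (0.0167, array([ 0.449 , -0.2284,  0.0506])), (0.0177, array([ 0.4632, -0.2872,  0.049 ]))], 'scene': [(0.017, array([ 0.4373, -0.0941,  0.0509])), (0.017, array([ 0.4542, -0.1615,  0.0504])), (0.017, array([ 0.4524, -0.2249,  0.0509])), (0.017, array([ 0.4647, -0.2813,  0.0515]))]}
{'top': (np.int32(286), array([ 0.6287, -0.19  ]), np.float64(0.0363), array([ 0.6299, -0.1896]), 20), 'scene': (np.int32(318), array([ 0.6302, -0.1888]), np.float64(0.0385), array([ 0.6322, -0.1909]), 34)}
```

View pics/d1.png

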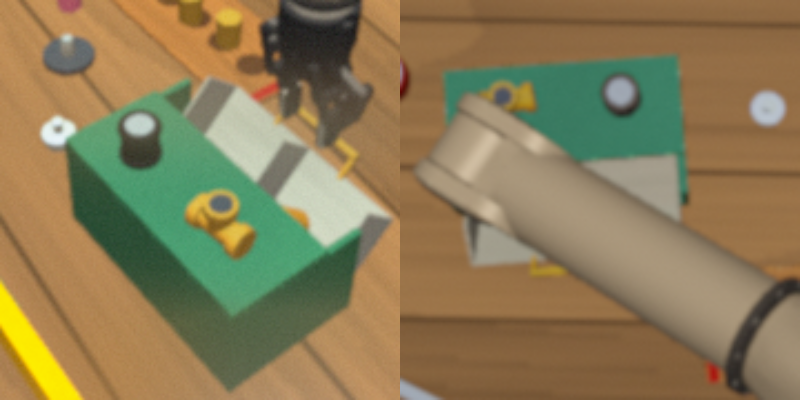

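The left panel shows the cap in the left compartment at (295,215); the gauge and markers are undisturbed. Now cap 2, in one cycle.

```bash
cat >> pick.py <<'E'
def cycle(xy,slots,gref=(.6302,-.1888),gtool=(.6302,-.190),a=0.,zr=.006):
    pick(xy,a,zr)
    G=find_gauge(gtool); print("gauge",G)
    sh=G["scene"][1]-np.array(gref)
    if np.hypot(*sh)>.015: print("GAUGE MOVED",sh); return
    g=np.array(gtool)+(sh if np.hypot(*sh)>.0035 else 0)
    rim=trial(g,a)
    if rim>.036: print("NOT ON PIN"); return
    if rim>.016:
        env.grip(.05); s=env.get_state()["tcp_pos"]; env.dwell(.2); env.movel(s+[0,0,.14],.25)
        p,d=camera("scene");W=cloud("scene",d);x,y,z=np.moveaxis(W,-1,0)
        top=np.nanpercentile(z[(np.hypot(x-g[0],y-g[1])<.03)&(z<.1)],95); print("top of cap",top)
        env.movel(s,.2); rim=top-.044
    settle(g)
    fit=rim<.018; print("FIT" if fit else "TIGHT")
    side,off=(1,slots[0]) if fit else (-1,slots[1])
    drop(side,off,.068)
    print(find_caps()); print(find_gauge(gtool))
E
python3 - <<'E'
from h import *
from pick import *
np.set_printoptions(precision=4,suppress=True)
cycle((.436,-.0983),(.022,-.022))
E
```

```text
down False
gripped (23.6, array([ 0.4363, -0.0983,  0.0885]), array([-2.2, -0.6,  7.1]), 0.0331)
(24.2, array([ 0.4353, -0.0988,  0.1992]), array([-1.4, -0.1, -1.1]), 0.0331)
gauge {'top': (np.int32(292), array([ 0.6297, -0.1886]), np.float64(0.0376), array([ 0.6309, -0.191 ]), 19), 'scene': (np.int32(320), array([ 0.6296, -0.1896]), np.float64(0.0379), array([ 0.63  , -0.1922]), 29)}
contact True rim 0.0106 (26.7, array([ 0.63  , -0.1899,  0.0926]), array([-1. ,  1.2,  5.6]), 0.0326)
regrip (27.5, array([ 0.6294, -0.1899,  0.092 ]), array([-0.7, -0.7,  1.7]), 0.033)
True (27.7, array([ 0.6296, -0.1898,  0.0919]), array([-2.6, -0.3,  8.1]), 0.033)
FIT
drop True (31.4, array([0.5555, 0.2595, 0.1488]), array([ 0.5, -0.3,  4.5]), 0.0329)
(32.5, array([0.5556, 0.26  , 0.2506]), array([ 0.4,  0.1, -0.5]), 0.0459)
{'top': [(0.017, array([ 0.4523, -0.1676,  0.0509])), (0.0613, array([ 0.4395, -0.2067,  0.0498])), (0.0171, array([ 0.4629, -0.287 ,  0.0498]))], 'scene': [(0.017, array([ 0.4539, -0.161 ,  0.0512])), (0.017, array([ 0.451 , -0.2242,  0.0507])), (0.017, array([ 0.4658, -0.2823,  0.0512]))]}
{'top': (np.int32(289), array([ 0.6285, -0.1885]), np.float64(0.0367), array([ 0.6282, -0.1899]), 23), 'scene': (np.int32(316), array([ 0.6294, -0.188 ]), np.float64(0.0385), array([ 0.6292, -0.1898]), 30)}
```

```bash
python3 - <<'E'
from h import *
from pick import *
np.set_printoptions(precision=4,suppress=True)
cycle((.453,-.1668),(0,-.022),(.6296,-.1888),(.6295,-.1898))
p,d=camera("scene");cv2.imwrite("pics/d3.png",cv2.resize(p[130:350,150:370],(600,600)))
E
```

```text
down False
gripped (36.0, array([ 0.4531, -0.1669,  0.0885]), array([-2.1,  0.7,  5.3]), 0.033)
(36.6, array([ 0.4522, -0.1671,  0.1991]), array([ 0.1, -0.4, -2.2]), 0.0324)
gauge {'top': (np.int32(295), array([ 0.6279, -0.1891]), np.float64(0.0374), array([ 0.6287, -0.1895]), 22), 'scene': (np.int32(312), array([ 0.629 , -0.1886]), np.float64(0.0381), array([ 0.6301, -0.19  ]), 32)}
contact True rim 0.0269 (38.7, array([ 0.6291, -0.1897,  0.1089]), array([-1.4, -0.2,  7.2]), 0.0333)
top of cap 0.07384628053878821
regrip (41.6, array([ 0.6286, -0.1899,  0.1083]), array([0.6, 0.8, 2.7]), 0.0326)
True (41.8, array([ 0.6289, -0.1897,  0.1079]), array([-2.8, -0.5,  9.7]), 0.0326)
TIGHT
drop False (45.0, array([0.5708, 0.0918, 0.1506]), array([-0.1, -0. , -2. ]), 0.0329)
(46.0, array([0.5704, 0.0914, 0.2505]), array([-0.4, -1. ,  0.9]), 0.0459)
{'top': [(0.0172, array([ 0.463 , -0.287 ,  0.0496]))], 'scene': [(0.017, array([ 0.4502, -0.224 ,  0.0514])), (0.017, array([ 0.4646, -0.2814,  0.0511]))]}
{'top': (np.int32(280), array([ 0.6282, -0.1892]), np.float64(0.0358), array([ 0.629 , -0.1894]), 20), 'scene': (np.int32(317), array([ 0.6281, -0.1885]), np.float64(0.0382), array([ 0.6295, -0.1887]), 30)}
```

View pics/d3.png

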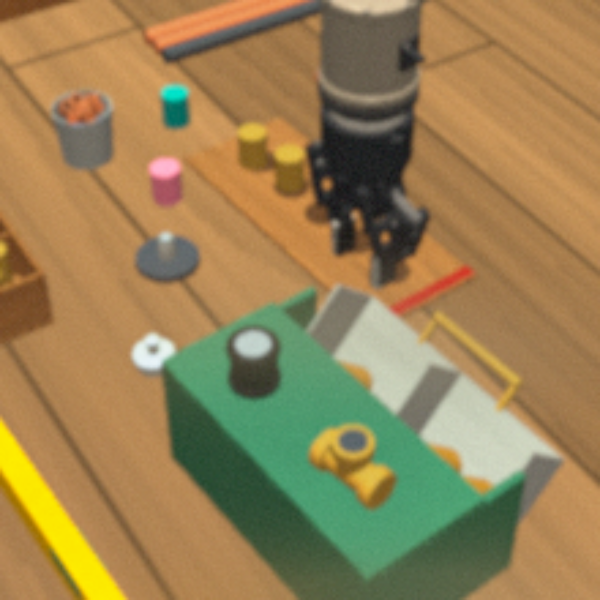

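The picture shows caps 1 and 2 in the left compartment at (443,458) and (480,485), and cap 3 in the right one at (355,375). The gauge and bystanders are in place. Cap 4 next.

```bash
python3 - <<'E'
from h import *
from pick import *
np.set_printoptions(precision=4,suppress=True)
cycle((.449,-.2285),(0,.022),(.6285,-.1887),(.6288,-.1898))
E
```

```text
down False
gripped (49.3, array([ 0.4491, -0.2286,  0.0885]), array([-0.6, -0.7,  4.3]), 0.0327)
(49.9, array([ 0.4482, -0.2288,  0.1991]), array([-0.1,  0.1, -2.5]), 0.0328)
gauge {'top': (np.int32(287), array([ 0.628 , -0.1882]), np.float64(0.0373), array([ 0.629 , -0.1883]), 21), 'scene': (np.int32(310), array([ 0.629 , -0.1882]), np.float64(0.0388), array([ 0.6288, -0.1896]), 33)}
contact True rim 0.0106 (52.3, array([ 0.6286, -0.1897,  0.0926]), array([-2. ,  0.4,  5.8]), 0.0326)
regrip (53.1, array([ 0.6279, -0.1898,  0.0918]), array([-0.1,  0.1,  2.3]), 0.0328)
True (53.3, array([ 0.6281, -0.1896,  0.0918]), array([-3.1, -0.6,  8.5]), 0.0328)
FIT
drop False (57.1, array([0.558 , 0.2385, 0.1509]), array([-0.5,  0.4, -1.3]), 0.0324)
(58.1, array([0.5577, 0.2379, 0.2507]), array([-0.5,  0.5, -1. ]), 0.0461)
{'top': [(0.0169, array([ 0.463 , -0.2866,  0.0504]))], 'scene': [(0.017, array([ 0.4653, -0.2816,  0.051 ]))]}
{'top': (np.int32(285), array([ 0.6655, -0.1838]), np.float64(0.0361), array([ 0.6644, -0.1834]), 20), 'scene': (np.int32(330), array([ 0.6669, -0.1833]), np.float64(0.0375), array([ 0.6651, -0.1847]), 31)}
```

The gauge was knocked about 37 mm in +x and 5 mm in +y, so I am using its new position for cap 5.

```bash
python3 - <<'E'
from h import *
from pick import *
np.set_printoptions(precision=4,suppress=True)
cycle((.4635,-.2865),(0,.022),(.6666,-.1835),(.6658,-.1848))
p,d=camera("scene");cv2.imwrite("pics/d5.png",cv2.resize(p[130:350,150:370],(600,600)))
E
```

```text
down False
gripped (62.0, array([ 0.4636, -0.2866,  0.0886]), array([-1.4, -0.3,  5.9]), 0.0329)
(62.6, array([ 0.4626, -0.2867,  0.1989]), array([ 0.3,  0.1, -1.4]), 0.0328)
gauge {'top': (np.int32(289), array([ 0.666 , -0.1837]), np.float64(0.0359), array([ 0.6677, -0.1834]), 22), 'scene': (np.int32(330), array([ 0.6674, -0.1827]), np.float64(0.0378), array([ 0.6664, -0.1867]), 32)}
contact True rim 0.0106 (65.1, array([ 0.6657, -0.1847,  0.0926]), array([-1. , -0.3,  4.7]), 0.0326)
regrip (65.9, array([ 0.6655, -0.1847,  0.0921]), array([2. , 0.2, 2.1]), 0.0327)
True (66.2, array([ 0.6657, -0.1845,  0.092 ]), array([-2.7, -0.4,  7.9]), 0.033)
FIT
drop True (69.5, array([0.5577, 0.2373, 0.176 ]), array([ 2.1, -0.5,  1.1]), 0.0329)
(70.5, array([0.5579, 0.2382, 0.2512]), array([-0.3, -1.1, -0. ]), 0.0464)
{'top': [], 'scene': []}
{'top': (np.int32(287), array([ 0.6642, -0.1831]), np.float64(0.0377), array([ 0.664 , -0.1848]), 20), 'scene': (np.int32(333), array([ 0.6643, -0.1835]), np.float64(0.0395), array([ 0.6652, -0.1853]), 34)}
```

View pics/d5.png

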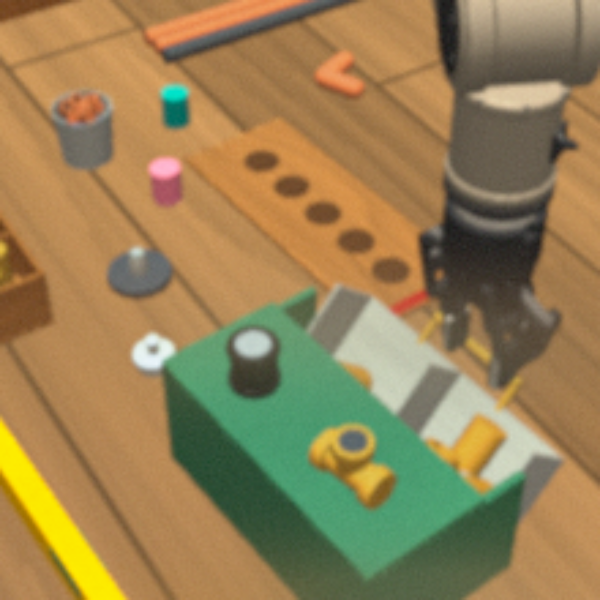

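Cap 5 (fits) rests on the other three in the left compartment at (480,440); the board is empty. I'll shut the bin slowly so that cap settles onto the floor.

```bash
cat > shut.py <<'E'
from h import *
t0=.765; p=bar(t0)+UP; hi=np.array([p[0],p[1],.27])
s=env.get_state()["tcp_pos"]; env.movel([s[0],s[1],.29],.2)
env.reach(hi,quat(YAW,hi)); env.grip(.035,40); env.movel(p+[0,0,.015]); print(env.movel(p,.05,stop_force=8),st())
env.grip(0.0,40); print(st())
for t in np.linspace(t0,0.4,6)[1:]:
    print(round(t,2),env.movel(bar(t)+UP,.03,stop_force=25),st())
env.dwell(.5)
p,d=camera("scene");cv2.imwrite("pics/s1.png",cv2.resize(p[180:350,200:370],(600,600)))
E
python3 shut.py
```

```text
True (73.7, array([0.4957, 0.1701, 0.1607]), array([-3.1, -1.3, 10. ]), 0.0353)
(74.0, array([0.4947, 0.1696, 0.16  ]), array([-4.4, -1.2,  4.2]), 0.0087)
0.69 False (74.4, array([0.5005, 0.1702, 0.1649]), array([-5.8, -1. ,  3.7]), 0.0084)
0.62 False (74.9, array([0.5073, 0.1708, 0.1702]), array([-5.9, -0.4,  2.7]), 0.0085)
0.55 False (75.3, array([0.5147, 0.1715, 0.1753]), array([-6.5, -1.5,  6.2]), 0.0083)
0.47 False (75.8, array([0.5226, 0.1722, 0.1797]), array([-6.6, -1. ,  6.9]), 0.008)
0.4 False (76.2, array([0.5308, 0.1729, 0.1838]), array([-7.4, -1.6,  8.4]), 0.0082)
```

View pics/s1.png

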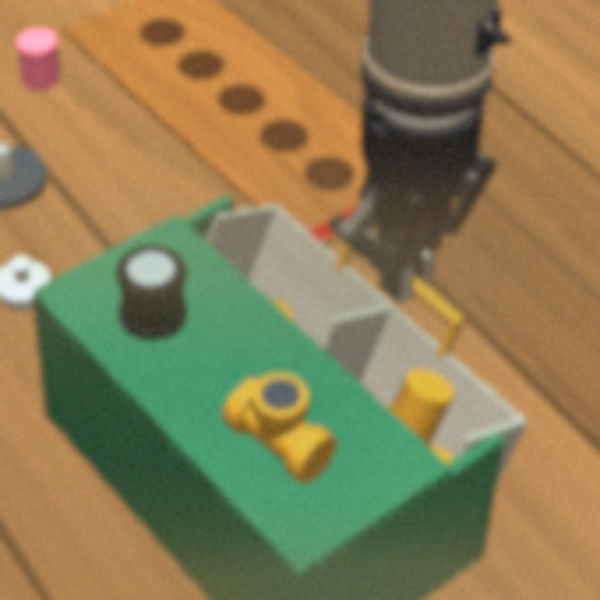

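Following the bin round, cap 5 stands at (425,405) against the front wall, with its top about level with the wall edge. Continuing slowly.

```bash
cat > shut2.py <<'E'
from h import *
for t in [.32,.24,.16,.08,.03,-.005]:
    r=env.movel(bar(t)+UP,.03,stop_force=18);print(t,r,st())
    if r and t>.05: break
env.dwell(.5)
P,d=camera("scene");cv2.imwrite("pics/s2.png",cv2.resize(P[180:350,200:370],(600,600)))
E
python3 shut2.py
```

```text
0.32 False (77.2, array([0.5402, 0.1738, 0.1874]), array([-5.2, -1.2,  8.2]), 0.0083)
0.24 False (77.7, array([0.5496, 0.1746, 0.1895]), array([-4. , -0.9,  2.6]), 0.0082)
0.16 False (78.2, array([0.5596, 0.1755, 0.1917]), array([-0.3,  1.1,  3.1]), 0.0083)
0.08 False (78.6, array([0.5687, 0.1763, 0.1928]), array([-2.1,  0.8,  3.3]), 0.0086)
0.03 False (79.0, array([0.5747, 0.1769, 0.1926]), array([-0. ,  2.2, -1.5]), 0.0085)
-0.005 True (79.2, array([0.5767, 0.1771, 0.1929]), array([-1.1, -0.9,  6.9]), 0.008)
```

View pics/s2.png

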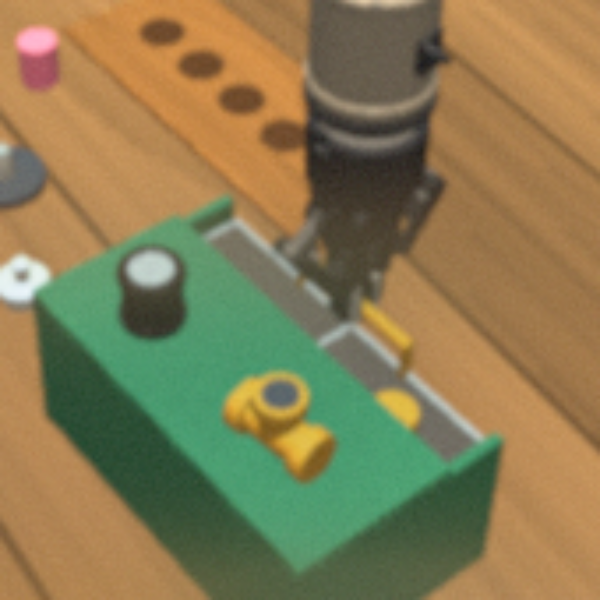

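The bin looks shut, with cap 5 standing inside at (400,410), below the rim. One firm push to the stop, then release and check.

```bash
python3 - <<'E'
from h import *
np.set_printoptions(precision=4,suppress=True)
print(env.movel(bar(-.06)+UP,.03,stop_force=22),st())
env.movel(env.get_state()["tcp_pos"]-EX*.001,.03); env.grip(.035); s=env.get_state()["tcp_pos"]; print(st())
env.movel(s+[0,0,.10],.15); s=env.get_state()["tcp_pos"]; env.reach(s+[-.08,-.15,.1],env.get_state()["orientation"]); env.dwell(1)
P,d=camera("scene");W=cloud("scene",d);z=W[...,2];v,u=np.mgrid[:420,:560]
m=yellow(P)&(z>.122)&(u>270)&(u<340)&(v>235)&(v<300)&(W[...,0]<.6)
for a,c,Q in comps(W,m,20): print("bar",a,c,"casing x",((Q-H)@EX).mean())
print(find_gauge((.665,-.185)),st())
P2,_=camera("top");cv2.imwrite("pics/e.png",np.hstack([cv2.resize(P[180:350,200:370],(400,400)),cv2.resize(P2[100:250,170:320],(400,400))]))
E
```

```text
True (80.0, array([0.5773, 0.1773, 0.193 ]), array([-2.1, -1.6,  7.1]), 0.0082)
(80.6, array([0.5762, 0.1769, 0.1929]), array([ 0. , -0.2,  0.9]), 0.0351)
bar 193 [0.5771 0.1793 0.137 ] casing x -0.0009414495992430709
{'top': (np.int32(283), array([ 0.6633, -0.1831]), np.float64(0.0375), array([ 0.6635, -0.1845]), 18), 'scene': (np.int32(330), array([ 0.6648, -0.1827]), np.float64(0.0388), array([ 0.6625, -0.1844]), 32)} (83.4, array([0.4959, 0.0265, 0.392 ]), array([-0.2,  0.2,  0.3]), 0.0351)
```

View pics/e.png

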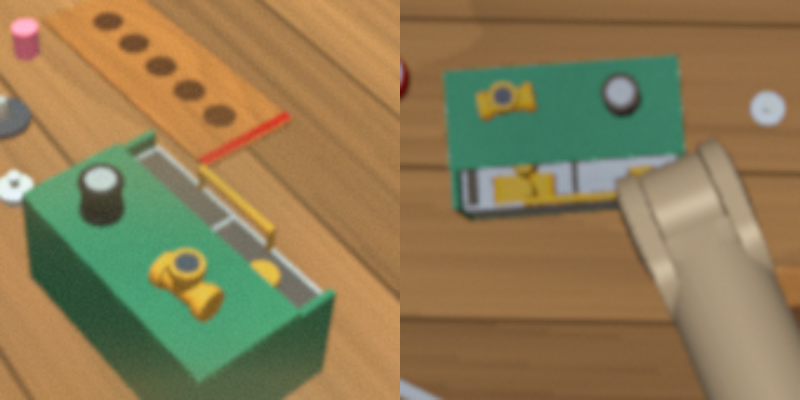

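The final pictures show the bin shut, with the bar over the hinge at (235,205). The left-compartment caps are visible at (525,185) and the tight one at (640,175); the tee and coupling have not moved. Handing in.

```bash
python3 -c "
from h import *
print(job.job_done())"
```

```text
the job is handed in; nothing more can be done
None
```

I handed the job in with all five caps tried in order: caps 1, 2, 4 and 5 fit and went in the left compartment (tee), cap 3 was tight and went in the right one (coupling), and the bin is shut to its stop; the hand-in returned no verdict.

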